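# Rub down the drawer lipping and uncap the wood oil

## Task

Rub down the mahogany strip lying on its padded cradle: with the cork sanding block lying lengthwise on it, make a light, steady sweep along the strip from the end with the brass stop to the plain end, then set the block down flat on the cabinet top and let it go. Next open the safety-capped oil bottle: push its cap down, twist it anticlockwise while it is down until it comes free, and finish while still holding the cap level in the gripper about 6 cm straight above its seat on the bottle (do not put it down or let it go). Leave the curios and the wax tin where they are.

Things in the scene. Friction and masses are not known exactly. Their poses are not given: they have to be found in the camera images.
- block: Loose cork sanding block, 70 long x 40 wide x 40 mm high, about 90 g, flat on the cabinet top to begin with. Origin: centre of its underside (the abrasive face); x along its 70 mm length, y along its 40 mm width, z up.
- strip: Mahogany strip to be rubbed down, 204 long x 44 wide x 12 mm thick, lying on a foam-padded cradle. Origin: centre of its underside, 32 mm above the cabinet top (its top face 12 mm higher); x along its length, pointing to the end with the brass stop, y across, z up. It sinks straight down on its foam by 1 mm per newton, after a first 0.5 N, up to 10 mm, and springs back.
- stop_top (a point): Middle of the top edge of the brass stop, a plate 14 x 50 mm standing across the plywood cradle (240 x 60 mm, 22 mm high, screwed to the cabinet top), 18 mm above the strip's top face. Its inner face is 105 mm from the strip's middle, so the block's middle can lie at most 68 mm from the strip's middle on that side.
- sweep_start (a point): Point on the centre line of the strip's top face, 55 mm from the strip's middle towards the brass stop: the sweep begins with the block's middle about here. It moves down with the strip.
- sweep_finish (a point): Point on the centre line of the strip's top face, 55 mm from the strip's middle towards the plain end: the sweep ends with the block's middle about here. It moves down with the strip.
- bottle: Square amber glass oil bottle (60 x 60 mm, top of its shoulder 102 mm above the cabinet top) standing in a low square wooden holder (90 x 90 mm, 38 mm high) screwed to the cabinet top: it neither moves nor turns. Origin: centre of the holder's underside, on the bottle's axis; z up. Neck 22 mm in diameter, up to 128 mm, with two lugs that lock the cap and a sprung disc on top.
- cap: Loose push-and-turn cap on the bottle: black, round, ribbed, 49 mm in diameter, 40 mm high, 90 g. Origin: centre of its underside, which sits 114 mm above the bottle's origin, 12 mm above the shoulder; z up; its x axis lies along the bottle's x axis while locked. Unpressed it does not turn; clockwise it never turns.
- cap_top (a point): Centre of the cap's top face, 40 mm above its underside. Pressing the cap takes about 4 N to start and 0.9 N more per mm, 9 mm at most (12 N). Kept pressed 6.5 mm or more (7 to 8.5 mm is good) it turns anticlockwise seen from above; it comes free at 1.0 to 1.35 rad of turn, just before it meets a stop (aim for 1.15 rad), and then lifts straight off.
- tankard: Bystander: loose pewter tankard, 88 mm wide at the foot, 105 mm high, handle to its +y reaching 70 mm from its axis. Origin: centre of its underside.
- shepherdess: Bystander: loose porcelain shepherdess, foot 70 mm wide, 130 mm high. Origin: centre of its underside.
- spoon: Bystander: loose teaspoon lying along its x axis, 140 mm long. Origin: underneath its middle.
- buttonhook: Bystander: loose horn-handled button hook lying along its x axis, 150 mm long, 12 mm high. Origin: underneath its middle.
- egg: Bystander: loose marble egg on a small brass foot, 48 mm wide, 64 mm high. Origin: centre of its underside.
- waxtin: Bystander: loose round flat wax tin, 70 mm in diameter, 24 mm high. Origin: centre of its underside.
Not all that is in view belongs to the job. Leave any orange, pink or red look-alike of the cap alone.

How it is judged (in metres and radians):
On the way, in this order (a step that is already met when the one before it is completed fails the run):
1. the block is pressed on the strip, lengthwise along it, over the end next to the brass stop (1.5 to 18 N) (x of block in the frame of strip between 0.042 and 0.075 m and y of block in the frame of strip between -0.018 and 0.018 m and contact force between block and strip between 1.5 and 18 N and angle between the x axis of block and the x axis of strip, either way round below 0.25 rad), for 0.05 s.
2. the block is pressed on the strip, lengthwise along it, between the stop end and the middle (1.5 to 18 N) (x of block in the frame of strip between 0.014 and 0.038 m and y of block in the frame of strip between -0.018 and 0.018 m and contact force between block and strip between 1.5 and 18 N and angle between the x axis of block and the x axis of strip, either way round below 0.25 rad), for 0.05 s.
3. the block is pressed on the strip, lengthwise along it, at the middle (1.5 to 18 N) (x of block in the frame of strip between -0.012 and 0.012 m and y of block in the frame of strip between -0.018 and 0.018 m and contact force between block and strip between 1.5 and 18 N and angle between the x axis of block and the x axis of strip, either way round below 0.25 rad), for 0.05 s.
4. the block is pressed on the strip, lengthwise along it, between the middle and the plain end (1.5 to 18 N) (x of block in the frame of strip between -0.038 and -0.014 m and y of block in the frame of strip between -0.018 and 0.018 m and contact force between block and strip between 1.5 and 18 N and angle between the x axis of block and the x axis of strip, either way round below 0.25 rad), for 0.05 s.
5. the block is pressed on the strip, lengthwise along it, over the plain end (1.5 to 18 N) (x of block in the frame of strip between -0.075 and -0.042 m and y of block in the frame of strip between -0.018 and 0.018 m and contact force between block and strip between 1.5 and 18 N and angle between the x axis of block and the x axis of strip, either way round below 0.25 rad), for 0.05 s.
6. the block stands flat on the cabinet top, let go (height (world z) of block below 0.005 m and angle between block's own z axis and vertical below 0.1 rad and linear speed of block below 0.02 m/s and contact force between block and the arm below 0.05 N and contact force between block and the fingers below 0.05 N), for 0.2 s.
7. the cap is pressed down by the fingers at least 5 mm (contact force between cap and the fingers above 1 N and z of cap in the frame of bottle below 0.109 m and angle between the x axis of cap and the x axis of bottle, either way round below 0.3 rad), for 0.05 s.
8. the cap is twisted in the fingers by at least 0.8 rad, still on the neck (contact force between cap and the fingers above 1 N and z of cap in the frame of bottle below 0.118 m and angle between the x axis of cap and the x axis of bottle, either way round above 0.8 rad), for 0.05 s.
At the end, for the whole second after the job is handed in: The fingers hold the cap still and level (within 0.25 rad), 30 to 130 mm above its seat and within 30 mm sideways of the bottle's axis, the cap touching no part of the bottle; the block stands flat on the cabinet top, at rest and released (all of step 6 and contact force between cap and the fingers above 1 N and horizontal distance between cap and bottle below 0.03 m and z of cap in the frame of bottle between 0.144 and 0.244 m and angle between cap's own z axis and vertical below 0.25 rad and linear speed of cap below 0.02 m/s and contact force between cap and bottle below 0.05 N); the arm keeps its last pose, push and grip.
It fails at once if the block is pressed on the strip with more than 30 N (contact force between block and strip above 30 N).
It fails at once if a curio or the wax tin is moved by more than 25 mm (distance of any of tankard, shepherdess, spoon, buttonhook, egg, waxtin from where it was at the start of the episode above 0.025 m).
It also fails if it takes over 72 s, if anything falls off the work surface, if the arm or the gripper's body presses on something with over 40 N, if the wrist force passes 120 N, or if a joint passes its speed limit or range.

## Robot

A 6-joint arm with a two-finger parallel gripper is mounted at the origin on the work surface. World frame = base frame: x ahead of the robot, y to its left, z up, the work surface at z = 0. Lengths are in mm, angles in rad, forces in N, time in s.
With the tool pointing down it reaches from about 350 to 875 mm from the base axis. Payload 4.2 kg.
Tool frame: the origin (TCP) lies midway between the tips of the shut fingers; the grasp point (between the pads) lies 19 mm behind it; z points along the fingers, y is the line along which they close (so a half turn about z gives the same grasp; the last joint's range is limited). The gripper opens to 85 mm and grips with 20 to 120 N. Pads are 22 mm wide; open, the fingers measure 114 mm over their backs; the gripper's body (76 mm by 85 mm) begins 54 mm behind the grasp point. The pads swing forward as they close: fully open they stand 13 mm farther back than shut.
Start: joints at [-0.935, 0.385, 0.008, 0, -1.194, -0.259], TCP at [229.98, -581.127, 231.312] pointing down, gripper open.
Joint ranges: [-3.14, 3.14], [-1.21, 2.06], [-1.07, 1.41], [-3.16, 2.05], [-2.99, -0.16], [-3.1, 3.1]. Speed limits (rad/s): [2.79, 2.79, 3.14, 3.14, 3.14, 3.14].

## Interface

Orientations are given as a unit quaternion [x, y, z, w].
In Python, from bench import arm, eyes, nets gives the robot as it stands.
- The arm moves only by the tool apply_moves, never from a script. Its arguments are lists of equal length, an entry for each row: "delta_rot": the turn, a rotation vector about the tool's x, y, z as a fraction of full scale, a list of three; "xyz": the shift along the tool's x, y, z as a fraction of full scale, a list of three; "hand": the gripper command: -1 is fully open, 1 is shut, values between are in proportion. In form: {"delta_rot": [[ax, ay, az], ...], "xyz": [[dx, dy, dz], ...], "hand": [hand, ...]}. A call has 1 to 20 rows; each row shifts and turns the commanded pose from where the row before left it, along the tool's axes as they then stand; what a row does not reach is not made up. Full scale, the value 1, is 0.025 m for a shift and 6 degrees for a turn. A row lasts 1/12 s, in which the tool goes at most 41.7 mm and 7.16 degrees, less where a joint would pass 70% of its speed; a pose out of reach is approached as far as the arm can. A call with a number of a shift or a turn outside -1 to 1 is refused whole. A call with a gripper value outside its range is refused whole. The fingers move at their own pace and stop on an object; the grip force is fixed at half the most. Time passes only in rows, so rows that do not move let the fingers close. It gives the time, the measured TCP pose, the force, the opening and the grip force at its end, in the units of the state.
- arm.read_state(): the state, without advancing time (a new reading comes with each control period).
- eyes.get_image(name): name is "side" or "top"; returns a dict with "frame" (384x512x3 uint8, red, green, blue), "range_z" (384x512 float32, mm along the optical axis (not along the pixel's ray), 0 where there is no reading), "camera_matrix" (3x3 intrinsics, pixels), "R" (3x3) and "t" (3): a world point X has camera coordinates R X + t. Camera axes: x right, y down, z forward; pixel columns grow to the right and rows downward; lengths in mm; the calibration is good to about 2 mm. A picture is of the moment at which its call begins.
- arm.job_done(): hands the job in; it is judged then, once.
Trained networks look in a picture, given as the dict that the camera call returned (one of the last four; its "shot" number tells which), for a name from the list of things; names that differ only in an ending like _2 or _b are one class to them, and where a whole thing is asked for, a point or a joint stands for the part that bears it (a point fixed in the world has none). Each returns a list of dicts, best first, with "score" (0 to 1); they miss things now and then, are a little off and sometimes report something else, mostly with a low value. They report only what shows in the picture. A call takes as long as a camera call. They do not tell look-alikes from the thing itself.
- nets.look_for(name, picture): "bbox" ([left, top, right, bottom] in pixels, round what is visible of it).
- nets.masks_of(name, picture): "region" (384x512 bool, what is visible of it) and "bbox" ([left, top, right, bottom] in pixels, round what is visible of it).
The state is a dict: "clock": time; "joints": joint angles; "joint_vel": joint speeds; "joint_efforts": joint torques, N m; "position": TCP position; "ee_rot": TCP orientation; "contact_force": force on the tool from outside, world axes, zero at the start; "wrist_torque": the same for the moment, N m; "gripper_width": finger opening in mm; "grasp_force": force on a finger pad.
Only numpy, scipy, OpenCV 4.12 (cv2) and the standard library are available. Lean on these libraries where they do the work, as an engineer would, in place of code of your own. Each camera call takes 0.05 s, during which the arm holds its last target. There are 200 camera calls.

## Working session

There is one attempt and no reset: what is moved stays moved. The work goes in short steps, Python scripts to look and compute and a tool call to move; the robot and the scene stay as the last step left them, time stands still between calls to the robot, and variables do not carry over. Pictures are saved under pics/ and viewed, at most 10 in all, crops included, and the job is handed in when it is done.

Besides the shell and the picture viewer there is one more tool, called after "Call:" by a JSON object that holds its "api" and its "payload", one argument or row to a line. apply_moves: Moves the arm, as the interface text tells. Its arguments: {"type":"object","properties":{"delta_rot":{"type":"array"},"xyz":{"type":"array"},"hand":{"type":"array"}},"required":["delta_rot","xyz","hand"]}

```bash
mkdir -p pics; cat > h.py <<'E'
import numpy as np, cv2
from bench import arm, eyes, nets
def save(p,n,box=None,s=1):
    f=p["frame"][:,:,::-1]
    if box: f=f[box[1]:box[3],box[0]:box[2]]
    cv2.imwrite("pics/"+n,cv2.resize(f,None,fx=s,fy=s,interpolation=cv2.INTER_CUBIC))
def cloud(p):
    K=p["camera_matrix"];z=p["range_z"];v,u=np.indices(z.shape)
    c=np.stack([(u-K[0,2])/K[0,0]*z,(v-K[1,2])/K[1,1]*z,z],-1)
    w=(c-p["t"])@p["R"]; w[z<=0]=np.nan
    return w
E
python3 - <<'E'
from h import *
print(arm.read_state())
ims=[]
for n in("top","side"):
    p=eyes.get_image(n); w=cloud(p); ims.append(p["frame"])
    print(n,"cam",-p["R"].T@p["t"])
    for o in "block strip stop_top bottle cap tankard shepherdess spoon buttonhook egg waxtin".split():
        for r in nets.masks_of(o,p)[:3]:
            q=w[r["region"]]; q=q[~np.isnan(q[:,0])]
            if len(q): print(o,round(r["score"],2),np.round(r["bbox"]),np.round(np.median(q,0)),np.round(np.percentile(q,98,axis=0)),np.round(np.percentile(q,2,axis=0)))
    save(p,n+"0.png",s=1.5)
E
```

```text
{'clock': 0.0, 'joints': array([-9.35413377e-01,  3.85529302e-01,  6.60739009e-03, -5.31069037e-04,
       -1.19395996e+00, -2.58603067e-01]), 'joint_vel': array([ 1.33675164e-03,  5.50409498e-05,  1.16262096e-03,  1.29555764e-03,
       -4.33660060e-04,  1.21833819e-03]), 'joint_efforts': array([-1.17110434e-03, -3.92290378e+01,  1.88405943e+01,  4.18639541e+00,
       -4.63896737e-03,  3.46526605e-06]), 'position': array([ 229.76625689, -580.60208121,  230.22604232]), 'ee_rot': array([-1.87181222e-01,  9.82324815e-01,  1.04700091e-03, -2.28191062e-04]), 'contact_force': array([-0.28376032, -1.0108041 , -0.45501458]), 'wrist_torque': array([-0.01148665, -0.04766187,  0.0365229 ]), 'grasp_force': 0.0, 'gripper_width': 85.40630842820407}
top cam [ 370.42000244   35.48605506 1347.12715531]
strip 0.59 [299. 184. 326. 256.] [ 469. -128.   45.] [570. -98.  50.] [ 376. -160.   35.]
stop_top 0.62 [296. 191. 325. 257.] [ 472. -129.   45.] [570. -98.  50.] [ 379. -160.   39.]
bottle 0.68 [145. 192. 178. 232.] [490. 315.  41.] [557. 361. 104.] [453. 283.   2.]
bottle 0.17 [386. 190. 413. 213.]
[... 1852 characters left out ...]
4.  -3.]
cap 0.76 [182. 223. 201. 240.] [496. 346. 145.] [648. 364. 154.] [481. 232.  -2.]
tankard 0.76 [227. 201. 255. 242.] [492. 154.  66.] [547. 200. 103.] [469. 101.   2.]
shepherdess 0.96 [174. 186. 191. 222.] [730. 228.  37.] [846. 249. 126.] [710. 165.  -3.]
spoon 0.74 [181. 225. 201. 242.] [496. 347. 145.] [530. 364. 154.] [481. 316.  98.]
spoon 0.64 [204. 194. 238. 204.] [704.  66.   8.] [753. 131. 100.] [548.  27.  -5.]
spoon 0.28 [272. 183. 322. 204.] [ 468. -121.   41.] [568. -92.  44.] [ 377. -200.   -0.]
egg 0.65 [234. 254. 250. 277.] [378. 277.  34.] [400. 289.  61.] [367. 257.  -2.]
waxtin 0.65 [322. 157. 333. 171.] [ 531. -402.   20.] [ 568. -376.   24.] [ 507. -444.    0.]
```

View pics/top0.png

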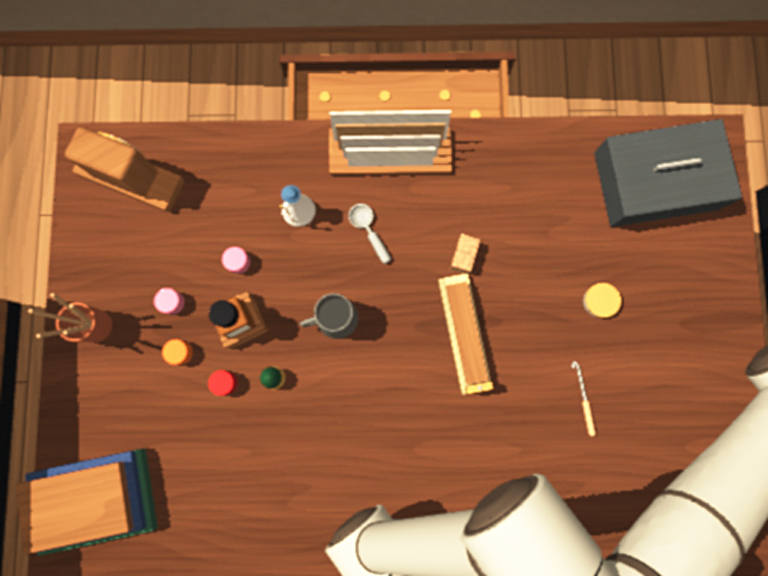

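View pics/side0.png

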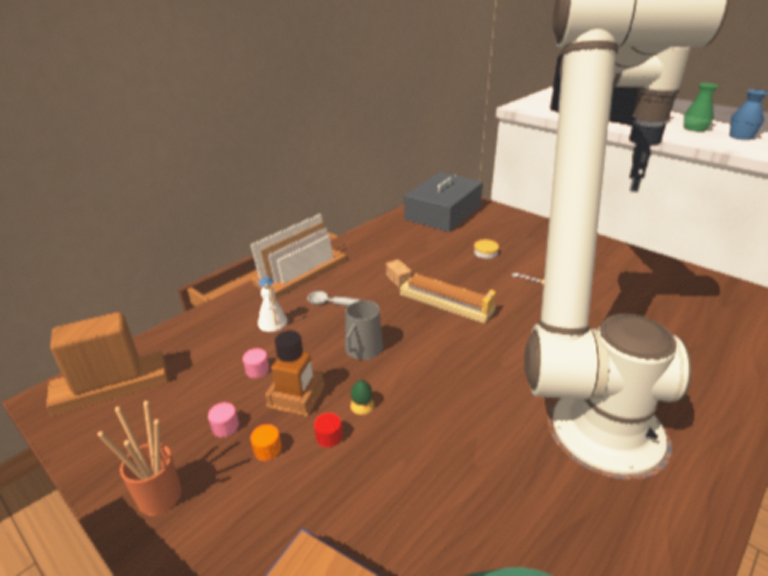

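Top view: the only block candidate is the cork block at (466,253) beside the strip. The brass stop is at the near end of the strip, (475,388). For the cap, the candidates are black on the bottle (224,313), pink (235,260) and (168,300), orange (176,352) and red (221,383); I choose the black one. Next I'll measure and check with a close crop.

```bash
python3 - <<'E'
from h import *
P={n:eyes.get_image(n) for n in("top","side")}
def rect(n,lo,hi,z0,z1):
    w=cloud(P[n]);m=np.all((w>np.array([*lo,z0]))&(w<np.array([*hi,z1])),-1)
    q=w[m]; r=cv2.minAreaRect(q[:,:2].astype(np.float32)); print(n,len(q),np.round(r[0]),np.round(r[1]),round(r[2],1),"mean",np.round(q.mean(0),1))
    c,v=np.linalg.eigh(np.cov(q[:,:2].T)); print("   axis",np.round(np.degrees(np.arctan2(v[1,1],v[0,1])),1))
for n in P:
    print("block");rect(n,(585,-180),(690,-90),30,48)
    print("strip");rect(n,(360,-190),(590,-70),37,54)
    print("stop");rect(n,(330,-190),(400,-110),54,75)
    print("captop");rect(n,(460,290),(560,380),148,165)
    print("bottlebody");rect(n,(430,260),(580,400),90,108)
    print("holder");rect(n,(430,260),(580,400),30,44)
t=P["top"]["frame"][:,:,::-1]; a=cv2.resize(t[145:270,130:200],None,fx=4.5,fy=4.5); b=cv2.resize(t[145:270,285:345],None,fx=4.5,fy=4.5)
cv2.imwrite("pics/crop.png",np.hstack([a,b]))
E
```

```text
block
top 299 [ 639. -134.] [40. 70.] 71.9 mean [ 638.2 -132.9   40.5]
   axis 161.9
strip
top 999 [ 472. -128.] [209.  47.] 10.3 mean [ 473.3 -129.    44.9]
   axis -169.7
stop
top 82 [ 365. -149.] [14. 50.] 10.6 mean [ 364.8 -148.2   62.6]
   axis 99.6
captop
top 251 [506. 337.] [49. 47.] 20.9 mean [506.  336.9 154.5]
   axis -138.0
bottlebody
top 168 [507. 337.] [60. 60.] 25.7 mean [500.9 324.1  98.7]
   axis 158.0
holder
top 279 [506. 337.] [87. 90.] 25.7 mean [498.5 318.1  38.3]
   axis 156.6
block
side 112 [ 637. -129.] [41. 73.] 70.2 mean [ 635.1 -127.6   36.6]
   axis 164.3
strip
side 407 [ 466. -128.] [221.  51.] 9.5 mean [ 468.8 -125.3   41.2]
   axis -170.3
stop
side 35 [ 363. -145.] [14. 53.] 9.6 mean [ 362.9 -144.3   59.4]
   axis 101.1
captop
side 161 [504. 341.] [48. 47.] 52.2 mean [504.5 341.  151.6]
   axis 147.4
bottlebody
side 202 [504. 340.] [60. 59.] 26.2 mean [493.6 347.4  96.7]
   axis 63.0
holder
side 304 [506. 339.] [86. 92.] 25.6 mean [487.3 351.5  35.8]
   axis 65.9
```

View pics/crop.png

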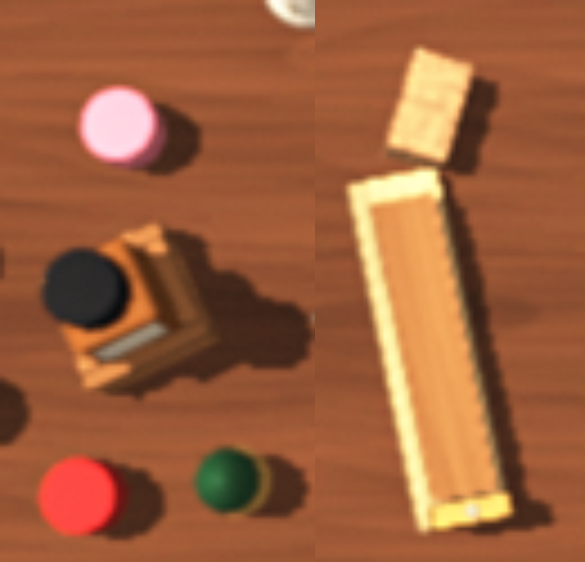

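Crop: the black cap on the bottle is at (85,288), with the red one well away from it. The cork block is at (430,105), and the strip has its brass stop at (470,508). The choices hold.

```bash
cat >> h.py <<'E'
from scipy.spatial.transform import Rotation as Ro
def plan(x,y,z,yaw):
    s=arm.read_state();R=Ro.from_quat(s["ee_rot"]).as_matrix()
    cy=np.degrees(np.arctan2(R[1,1],R[0,1])); d=(yaw-cy+90)%180-90
    a=np.radians(cy+d); Y=np.array([np.cos(a),np.sin(a),0]); Z=np.array([0,0,-1.]); T=np.stack([np.cross(Y,Z),Y,Z])
    D=np.array([x,y,z])-s["position"]
    print("pos",np.round(s["position"],1),"yaw",round(cy,2),"tiltz",np.round(R[:,2],3),"F",np.round(s["contact_force"],1),"w",round(s["gripper_width"],1),"g",round(s["grasp_force"],1),"t",round(s["clock"],2),"q",np.round(s["joints"],2))
    print(" rot z units",round(-d/6,3)," then shift units",np.round(T@D/25,3))
E
python3 -c "
from h import *
plan(638,-132.5,200,72)"
```

```text
pos [ 230.  -581.1  231.3] yaw 111.59 tiltz [ 0. -0. -1.] F [-0.6  0.1  0.3] w 85.5 g 0.0 t 1.3 q [-0.94  0.38  0.01  0.   -1.19 -0.26]
 rot z units 6.598  then shift units [-9.977 22.111  1.252]
```

Call:
{"api": "apply_moves", "payload": {
  "delta_rot": [
    [0, 0, 0.825],
    [0, 0, 0.825],
    [0, 0, 0.825],
    [0, 0, 0.825],
    [0, 0, 0.825],
    [0, 0, 0.825],
    [0, 0, 0.825],
    [0, 0, 0.825],
    [0, 0, 0],
    [0, 0, 0],
    [0, 0, 0],
    [0, 0, 0],
    [0, 0, 0],
    [0, 0, 0],
    [0, 0, 0],
    [0, 0, 0],
    [0, 0, 0],
    [0, 0, 0],
    [0, 0, 0],
    [0, 0, 0]
  ],
  "xyz": [
    [0, 0, 0],
    [0, 0, 0],
    [0, 0, 0],
    [0, 0, 0],
    [0, 0, 0],
    [0, 0, 0],
    [0, 0, 0],
    [0, 0, 0],
    [-0.4, 0.88, 0],
    [-0.4, 0.88, 0],
    [-0.4, 0.88, 0],
    [-0.4, 0.88, 0],
    [-0.4, 0.88, 0],
    [-0.4, 0.88, 0],
    [-0.4, 0.88, 0],
    [-0.4, 0.88, 0],
    [-0.4, 0.88, 0],
    [-0.4, 0.88, 0],
    [-0.4, 0.88, 0],
    [-0.4, 0.88, 0]
  ],
  "hand": [-1, -1, -1, -1, -1, -1, -1, -1, -1, -1, -1, -1, -1, -1, -1, -1, -1, -1, -1, -1]
}}

```text
clock: 2.97
position: [426.4, -366.2, 231.5]
ee_rot: [0.157, 0.988, -0.0, 0.0]
contact_force: [0.3, -0.7, 0.2]
gripper_width: 85.6
grasp_force: 0.0
```

Call:
{"api": "apply_moves", "payload": {
  "delta_rot": [
    [0, 0, 0],
    [0, 0, 0],
    [0, 0, 0],
    [0, 0, 0],
    [0, 0, 0],
    [0, 0, 0],
    [0, 0, 0],
    [0, 0, 0],
    [0, 0, 0],
    [0, 0, 0],
    [0, 0, 0],
    [0, 0, 0],
    [0, 0, 0],
    [0, 0, 0],
    [0, 0, 0]
  ],
  "xyz": [
    [-0.4, 0.88, 0],
    [-0.4, 0.88, 0],
    [-0.4, 0.88, 0],
    [-0.4, 0.88, 0],
    [-0.4, 0.88, 0],
    [-0.4, 0.88, 0],
    [-0.4, 0.88, 0.2],
    [-0.4, 0.88, 0.2],
    [-0.4, 0.88, 0.2],
    [-0.4, 0.88, 0.2],
    [-0.4, 0.88, 0.2],
    [-0.4, 0.88, 0.2],
    [-0.4, 0.88, 0],
    [0, 0, 0],
    [0, 0, 0]
  ],
  "hand": [-1, -1, -1, -1, -1, -1, -1, -1, -1, -1, -1, -1, -1, -1, -1]
}}

```text
clock: 4.22
position: [638.3, -134.4, 200.7]
ee_rot: [0.156, 0.988, -0.0, -0.0]
contact_force: [-0.3, -0.6, 0.3]
gripper_width: 85.4
grasp_force: 0.0
```

```bash
python3 -c "
from h import *
plan(638,-132.5,10,72)"
```

```text
pos [ 638.3 -134.4  200.7] yaw 72.09 tiltz [-0.001 -0.    -1.   ] F [-0.3 -0.6  0.3] w 85.4 g 0.0 t 4.22 q [ 0.04  0.45  0.04  0.   -1.16 -1.92]
 rot z units 0.016  then shift units [0.036 0.066 7.629]
```

Call:
{"api": "apply_moves", "payload": {
  "delta_rot": [
    [0, 0, 0],
    [0, 0, 0],
    [0, 0, 0],
    [0, 0, 0],
    [0, 0, 0],
    [0, 0, 0],
    [0, 0, 0],
    [0, 0, 0],
    [0, 0, 0],
    [0, 0, 0],
    [0, 0, 0],
    [0, 0, 0],
    [0, 0, 0],
    [0, 0, 0],
    [0, 0, 0],
    [0, 0, 0],
    [0, 0, 0],
    [0, 0, 0],
    [0, 0, 0],
    [0, 0, 0]
  ],
  "xyz": [
    [0.04, 0.07, 0.8],
    [0, 0, 0.8],
    [0, 0, 0.8],
    [0, 0, 0.8],
    [0, 0, 0.8],
    [0, 0, 0.8],
    [0, 0, 0.8],
    [0, 0, 0.8],
    [0, 0, 0.6],
    [0, 0, 0.4],
    [0, 0, 0.23],
    [0, 0, 0],
    [0, 0, 0],
    [0, 0, 0],
    [0, 0, 0],
    [0, 0, 0],
    [0, 0, 0],
    [0, 0, 0],
    [0, 0, 0],
    [0, 0, 0]
  ],
  "hand": [-1, -1, -1, -1, -1, -1, -1, -1, -1, -1, -1, -1, 1, 1, 1, 1, 1, 1, 1, 1]
}}

```text
clock: 5.88
position: [638.3, -133.3, 11.9]
ee_rot: [0.156, 0.988, 0.0, 0.001]
contact_force: [-0.2, 0.9, 5.2]
gripper_width: 39.0
grasp_force: 62.6
```

```bash
python3 -c "
from h import *
plan(527,-118,130,100.2)"
```

```text
pos [ 638.3 -133.3   11.9] yaw 72.02 tiltz [ 0.002 -0.    -1.   ] F [-0.2  0.9  5.2] w 39.0 g 62.6 t 5.88 q [ 0.04  0.64 -0.16  0.   -0.77 -1.93]
 rot z units -4.697  then shift units [ 4.274  1.393 -4.726]
```

Call:
{"api": "apply_moves", "payload": {
  "delta_rot": [
    [0, 0, 0],
    [0, 0, 0],
    [0, 0, 0],
    [0, 0, 0],
    [0, 0, 0],
    [0, 0, -0.67],
    [0, 0, -0.67],
    [0, 0, -0.67],
    [0, 0, -0.67],
    [0, 0, -0.67],
    [0, 0, -0.67],
    [0, 0, -0.67],
    [0, 0, 0],
    [0, 0, 0]
  ],
  "xyz": [
    [0, 0, -0.5],
    [0, 0, -1],
    [0, 0, -1],
    [0, 0, -1],
    [0, 0, -1],
    [0, 0, 0],
    [0, 0, 0],
    [0, 0, 0],
    [0, 0, 0],
    [0, 0, 0],
    [0, 0, 0],
    [0, 0, 0],
    [0, 0, 0],
    [0, 0, 0]
  ],
  "hand": [1, 1, 1, 1, 1, 1, 1, 1, 1, 1, 1, 1, 1, 1]
}}

```text
clock: 7.05
position: [636.9, -133.4, 123.0]
ee_rot: [-0.087, 0.996, 0.0, -0.0]
contact_force: [0.5, 0.9, -0.6]
gripper_width: 38.9
grasp_force: 61.8
```

```bash
python3 -c "
from h import *
plan(419.4,-137.7,100,100.2)"
```

```text
pos [ 636.9 -133.4  123. ] yaw 100.02 tiltz [-0.001  0.    -1.   ] F [ 0.5  0.9 -0.6] w 38.9 g 61.8 t 7.05 q [ 0.04  0.52 -0.07 -0.   -0.99 -1.44]
 rot z units -0.031  then shift units [8.594 1.371 0.919]
```

Call:
{"api": "apply_moves", "payload": {
  "delta_rot": [
    [0, 0, -0.03],
    [0, 0, 0],
    [0, 0, 0],
    [0, 0, 0],
    [0, 0, 0],
    [0, 0, 0],
    [0, 0, 0],
    [0, 0, 0],
    [0, 0, 0],
    [0, 0, 0],
    [0, 0, 0],
    [0, 0, 0],
    [0, 0, 0],
    [0, 0, 0]
  ],
  "xyz": [
    [0.5, 0, 0],
    [0.8, 0.2, 0],
    [0.8, 0.2, 0],
    [0.8, 0.2, 0],
    [0.8, 0.2, 0],
    [0.8, 0.2, 0],
    [0.8, 0.2, 0],
    [0.8, 0.17, 0],
    [0.8, 0, 0],
    [0.8, 0, 0],
    [0.8, 0, 0.4],
    [0.1, 0, 0.5],
    [0, 0, 0],
    [0, 0, 0]
  ],
  "hand": [1, 1, 1, 1, 1, 1, 1, 1, 1, 1, 1, 1, 1, 1]
}}

```text
clock: 8.22
position: [419.8, -138.3, 100.8]
ee_rot: [-0.089, 0.996, -0.0, -0.0]
contact_force: [0.0, 0.2, -1.2]
gripper_width: 38.7
grasp_force: 61.8
```

```bash
python3 - <<'E'
from h import *
plan(419.4,-137.7,60,100.2)
for n in ("top","side"):
    p=eyes.get_image(n); save(p,n+"1.png",(220,130,380,290),3.5)
    w=cloud(p); f=p["frame"].astype(int)
    r=nets.masks_of("block",p)
    for k in r[:2]:
        q=w[k["region"]]; q=q[~np.isnan(q[:,0])];print(n,k["score"],np.round(np.median(q,0)),k["bbox"])
        print(np.round(np.percentile(q,[3,97],axis=0)))
E
```

```text
pos [ 419.8 -138.3  100.8] yaw 100.26 tiltz [-0. -0. -1.] F [ 0.   0.2 -1.2] w 38.7 g 61.8 t 8.22 q [ 0.05  0.23 -0.6   0.   -0.74 -1.44]
 rot z units 0.011  then shift units [0.011 0.025 1.632]
side 0.55 [378. 277.  34.] [238.7, 255.2, 247.6, 276.5]
[[367. 248.  -2.]
 [403. 288.  60.]]
side 0.5 [ 402. -122.  111.] [304.2, 174.8, 325.2, 191.0]
[[ 385. -158.   87.]
 [ 450. -110.  128.]]
```

View pics/side1.png

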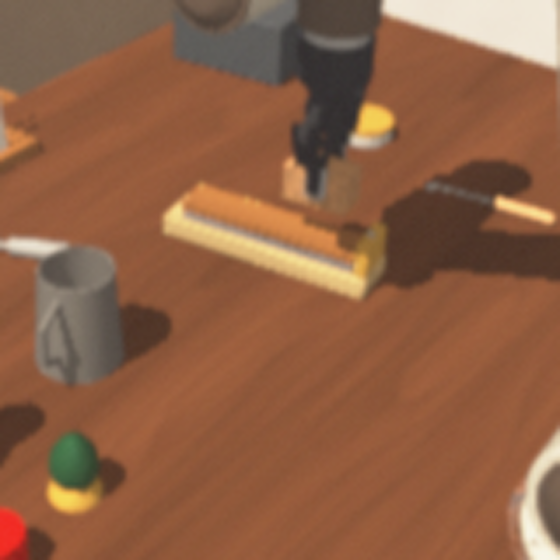

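The side crop shows the block held level at (320,182) above the brass-stop end of the strip. The fingers are mid-block and clear of the stop at (375,250).

Call:
{"api": "apply_moves", "payload": {
  "delta_rot": [
    [0, 0, 0],
    [0, 0, 0],
    [0, 0, 0],
    [0, 0, 0],
    [0, 0, 0],
    [0, 0, 0],
    [0, 0, 0]
  ],
  "xyz": [
    [0, 0, 0.5],
    [0, 0, 0.5],
    [0, 0, 0.4],
    [0, 0, 0.3],
    [0, 0, 0.1],
    [0, 0, 0],
    [0, 0, 0]
  ],
  "hand": [1, 1, 1, 1, 1, 1, 1]
}}

```text
clock: 9.0
position: [420.2, -138.1, 55.9]
ee_rot: [-0.09, 0.996, -0.0, 0.0]
contact_force: [-1.0, 0.6, -0.6]
gripper_width: 38.9
grasp_force: 61.8
```

Call:
{"api": "apply_moves", "payload": {
  "delta_rot": [
    [0, 0, 0],
    [0, 0, 0],
    [0, 0, 0],
    [0, 0, 0],
    [0, 0, 0]
  ],
  "xyz": [
    [0, 0, 0.06],
    [0, 0, 0.06],
    [0, 0, 0.06],
    [0, 0, 0],
    [0, 0, 0]
  ],
  "hand": [1, 1, 1, 1, 1]
}}

```text
clock: 9.42
position: [420.4, -138.2, 51.6]
ee_rot: [-0.09, 0.996, -0.0, 0.001]
contact_force: [-0.8, -0.4, 3.7]
gripper_width: 39.1
grasp_force: 62.4
```

Call:
{"api": "apply_moves", "payload": {
  "delta_rot": [
    [0, 0, 0],
    [0, 0, 0],
    [0, 0, 0],
    [0, 0, 0],
    [0, 0, 0],
    [0, 0, 0],
    [0, 0, 0],
    [0, 0, 0],
    [0, 0, 0],
    [0, 0, 0],
    [0, 0, 0],
    [0, 0, 0],
    [0, 0, 0],
    [0, 0, 0]
  ],
  "xyz": [
    [0, 0, 0.06],
    [0, 0, 0.06],
    [0, 0, 0],
    [0, 0, 0],
    [-0.2, 0, 0],
    [-0.2, 0, 0],
    [-0.2, 0, 0],
    [-0.2, 0, 0],
    [-0.2, 0, 0],
    [-0.2, 0, 0],
    [-0.2, 0, 0],
    [-0.2, 0, 0],
    [0, 0, 0],
    [0, 0, 0]
  ],
  "hand": [1, 1, 1, 1, 1, 1, 1, 1, 1, 1, 1, 1, 1, 1]
}}

```text
clock: 10.58
position: [458.3, -131.2, 48.2]
ee_rot: [-0.09, 0.996, -0.0, -0.001]
contact_force: [-2.0, -1.1, 7.0]
gripper_width: 38.8
grasp_force: 62.8
```

```bash
python3 -c "
from h import *
plan(527.6,-118.3,49,100.2)"
```

```text
pos [ 458.3 -131.2   48.2] yaw 100.3 tiltz [-0.002 -0.    -1.   ] F [-2.  -1.1  7. ] w 38.8 g 62.8 t 10.58 q [ 0.06  0.37 -0.58  0.   -0.63 -1.45]
 rot z units 0.017  then shift units [-2.82   0.018 -0.034]
```

Call:
{"api": "apply_moves", "payload": {
  "delta_rot": [
    [0, 0, 0],
    [0, 0, 0],
    [0, 0, 0],
    [0, 0, 0],
    [0, 0, 0],
    [0, 0, 0],
    [0, 0, 0],
    [0, 0, 0],
    [0, 0, 0],
    [0, 0, 0],
    [0, 0, 0],
    [0, 0, 0],
    [0, 0, 0],
    [0, 0, 0],
    [0, 0, 0],
    [0, 0, 0],
    [0, 0, 0]
  ],
  "xyz": [
    [-0.2, 0, 0],
    [-0.2, 0, 0],
    [-0.2, 0, 0],
    [-0.2, 0, 0],
    [-0.2, 0, 0],
    [-0.2, 0, 0],
    [-0.2, 0, 0],
    [-0.2, 0, 0],
    [-0.2, 0, 0],
    [-0.2, 0, 0],
    [-0.2, 0, 0],
    [-0.2, 0, 0],
    [-0.2, 0, 0],
    [-0.2, 0, 0],
    [0, 0, 0],
    [0, 0, 0],
    [0, 0, 0]
  ],
  "hand": [1, 1, 1, 1, 1, 1, 1, 1, 1, 1, 1, 1, 1, 1, 1, 1, 1]
}}

```text
clock: 12.0
position: [527.5, -118.8, 48.4]
ee_rot: [-0.09, 0.996, -0.0, -0.001]
contact_force: [-1.9, -0.5, 6.2]
gripper_width: 39.2
grasp_force: 62.7
```

```bash
python3 -c "
from h import *
plan(540,-250,90,100.2)"
```

```text
pos [ 527.5 -118.8   48.4] yaw 100.31 tiltz [-0.001 -0.    -1.   ] F [-1.9 -0.5  6.2] w 39.2 g 62.7 t 12.0 q [ 0.08  0.45 -0.42  0.   -0.7  -1.47]
 rot z units 0.019  then shift units [ 0.436 -5.256 -1.664]
```

Call:
{"api": "apply_moves", "payload": {
  "delta_rot": [
    [0, 0, 0],
    [0, 0, 0],
    [0, 0, 0],
    [0, 0, 0],
    [0, 0, 0],
    [0, 0, 0],
    [0, 0, 0],
    [0, 0, 0],
    [0, 0, 0],
    [0, 0, 0],
    [0, 0, 0],
    [0, 0, 0],
    [0, 0, 0],
    [0, 0, 0],
    [0, 0, 0],
    [0, 0, 0]
  ],
  "xyz": [
    [0, 0, -0.5],
    [0, 0, -0.7],
    [0, 0, -0.8],
    [0, 0, 0],
    [0.1, -0.7, 0],
    [0.1, -0.7, 0],
    [0.1, -0.7, 0],
    [0.1, -0.7, 0],
    [0, -0.7, 0],
    [0, -0.7, 0],
    [0, -0.7, 0],
    [0, -0.4, 0],
    [0, 0, 0.6],
    [0, 0, 0.6],
    [0, 0, 0.6],
    [0, 0, 0]
  ],
  "hand": [1, 1, 1, 1, 1, 1, 1, 1, 1, 1, 1, 1, 1, 1, 1, 1]
}}

```text
clock: 13.33
position: [538.7, -249.7, 48.9]
ee_rot: [-0.089, 0.996, 0.002, -0.004]
contact_force: [-1.2, -0.1, -1.9]
gripper_width: 39.2
grasp_force: 61.7
```

```bash
python3 -c "
from h import *
plan(540,-250,12.5,100.2)"
```

```text
pos [ 538.7 -249.7   48.9] yaw 100.23 tiltz [-0.008  0.003 -1.   ] F [-1.2 -0.1 -1.9] w 39.2 g 61.7 t 13.33 q [-0.16  0.52 -0.28 -0.   -0.78 -1.23]
 rot z units 0.005  then shift units [-0.049 -0.021  1.454]
```

Call:
{"api": "apply_moves", "payload": {
  "delta_rot": [
    [0, 0, 0],
    [0, 0, 0],
    [0, 0, 0],
    [0, 0, 0],
    [0, 0, 0],
    [0, 0, 0],
    [0, 0, 0]
  ],
  "xyz": [
    [0, 0, 0.4],
    [0, 0, 0.4],
    [0, 0, 0.3],
    [0, 0, 0.2],
    [0, 0, 0.1],
    [0, 0, 0.06],
    [0, 0, 0]
  ],
  "hand": [1, 1, 1, 1, 1, 1, 1]
}}

```text
clock: 13.92
position: [541.9, -250.6, 16.5]
ee_rot: [-0.09, 0.996, -0.0, -0.0]
contact_force: [-0.0, 0.2, -1.3]
gripper_width: 38.9
grasp_force: 61.7
```

Call:
{"api": "apply_moves", "payload": {
  "delta_rot": [
    [0, 0, 0],
    [0, 0, 0],
    [0, 0, 0],
    [0, 0, 0],
    [0, 0, 0],
    [0, 0, 0],
    [0, 0, 0],
    [0, 0, 0],
    [0, 0, 0],
    [0, 0, 0],
    [0, 0, 0],
    [0, 0, 0],
    [0, 0, 0],
    [0, 0, 0],
    [0, 0, 0],
    [0, 0, 0],
    [0, 0, 0],
    [0, 0, 0],
    [0, 0, 0],
    [0, 0, 0]
  ],
  "xyz": [
    [0, 0, 0],
    [0, 0, 0],
    [0, 0, 0],
    [0, 0, 0],
    [0, 0, 0],
    [0, 0, 0],
    [0, 0, 0],
    [0, 0, 0],
    [0, 0, -0.3],
    [0, 0, -0.6],
    [0, 0, -1],
    [0, 0, -1],
    [0, 0, -1],
    [0, 0, -1],
    [0, 0, -1],
    [0, 0, -1],
    [0, 0, -1],
    [0, 0, -1],
    [0, 0, 0],
    [0, 0, 0]
  ],
  "hand": [-1, -1, -1, -1, -1, -1, -1, -1, -1, -1, -1, -1, -1, -1, -1, -1, -1, -1, -1, -1]
}}

```text
clock: 15.58
position: [542.4, -250.7, 241.4]
ee_rot: [-0.09, 0.996, -0.001, 0.002]
contact_force: [0.0, 0.5, -0.7]
gripper_width: 85.1
grasp_force: 0.0
```

```bash
python3 - <<'E'
from h import *
plan(505.5,338.5,235,60)
p=eyes.get_image("side"); save(p,"side2.png",(250,100,410,230),3.5)
w=cloud(p);m=np.all((w>np.array([470,-310,2]))&(w<np.array([610,-190,80])),-1);q=w[m];print(len(q),np.round(np.percentile(q,[2,98],axis=0)))
E
```

```text
pos [ 542.4 -250.7  241.4] yaw 100.31 tiltz [ 0.004 -0.001 -1.   ] F [ 0.   0.5 -0.7] w 85.1 g 0.0 t 15.58 q [-0.16  0.33 -0.05 -0.   -1.19 -1.23]
 rot z units 6.718  then shift units [13.063 19.672  0.258]
222 [[ 506. -269.    3.]
 [ 573. -222.   40.]]
```

View pics/side2.png

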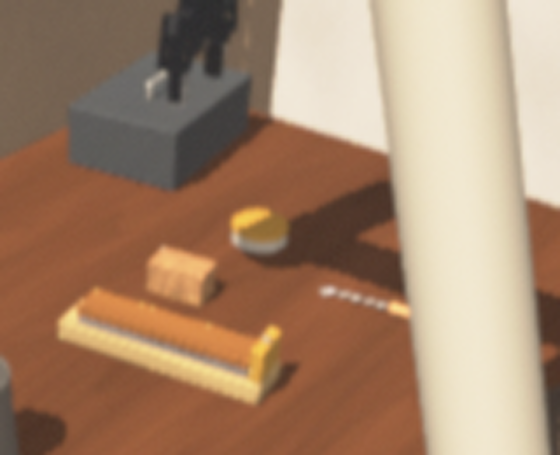

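The block stands flat at (182,275) in the crop, free of the gripper, and nothing else has moved. Next is the cap.

```bash
python3 -c "
from h import *
plan(505.5,338.5,220,100.3)"
```

```text
pos [ 541.6 -250.4  239.6] yaw 100.3 tiltz [ 0.001  0.    -1.   ] F [ 0.1 -0.1 -0.9] w 85.7 g 0.0 t 15.63 q [-0.16  0.33 -0.05 -0.   -1.19 -1.23]
 rot z units -0.001  then shift units [-2.793 23.434  0.784]
```

Call:
{"api": "apply_moves", "payload": {
  "delta_rot": [
    [0, 0, 0],
    [0, 0, 0],
    [0, 0, 0],
    [0, 0, 0],
    [0, 0, 0],
    [0, 0, 0],
    [0, 0, 0],
    [0, 0, 0],
    [0, 0, 0],
    [0, 0, 0],
    [0, 0, 0],
    [0, 0, 0],
    [0, 0, 0],
    [0, 0, 0],
    [0, 0, 0],
    [0, 0, 0],
    [0, 0, 0],
    [0, 0, 0],
    [0, 0, 0],
    [0, 0, 0]
  ],
  "xyz": [
    [-0.11, 0.9, 0],
    [-0.11, 0.9, 0],
    [-0.11, 0.9, 0],
    [-0.11, 0.9, 0],
    [-0.11, 0.9, 0],
    [-0.11, 0.9, 0],
    [-0.11, 0.9, 0],
    [-0.11, 0.9, 0],
    [-0.11, 0.9, 0],
    [-0.11, 0.9, 0],
    [-0.11, 0.9, 0],
    [-0.11, 0.9, 0],
    [-0.11, 0.9, 0],
    [-0.11, 0.9, 0],
    [-0.11, 0.9, 0],
    [-0.11, 0.9, 0],
    [-0.11, 0.9, 0],
    [-0.11, 0.9, 0],
    [-0.11, 0.9, 0],
    [-0.11, 0.9, 0]
  ],
  "hand": [-1, -1, -1, -1, -1, -1, -1, -1, -1, -1, -1, -1, -1, -1, -1, -1, -1, -1, -1, -1]
}}

```text
clock: 17.3
position: [514.4, 202.6, 237.5]
ee_rot: [-0.09, 0.996, -0.001, -0.002]
contact_force: [-0.6, 0.2, -0.0]
gripper_width: 85.5
grasp_force: 0.0
```

Call:
{"api": "apply_moves", "payload": {
  "delta_rot": [
    [0, 0, 0],
    [0, 0, 0],
    [0, 0, 0],
    [0, 0, 0],
    [0, 0, 0],
    [0, 0, 0],
    [0, 0, 0],
    [0, 0, 0],
    [0, 0, 0]
  ],
  "xyz": [
    [-0.1, 0.9, 0],
    [-0.1, 0.9, 0],
    [-0.1, 0.9, 0],
    [-0.1, 0.9, 0],
    [-0.1, 0.8, 0],
    [-0.09, 0.6, 0.4],
    [0, 0.43, 0.4],
    [0, 0, 0],
    [0, 0, 0]
  ],
  "hand": [-1, -1, -1, -1, -1, -1, -1, -1, -1]
}}

```text
clock: 18.05
position: [504.7, 337.4, 216.9]
ee_rot: [-0.09, 0.996, -0.002, -0.002]
contact_force: [0.4, -0.6, 0.7]
gripper_width: 85.7
grasp_force: 0.0
```

```bash
python3 - <<'E'
from h import *
plan(505.5,338.5,120,100.3)
p=eyes.get_image("side"); save(p,"side3.png",(150,150,270,290),4)
w=cloud(p)
m=np.all((w>np.array([460,290,146]))&(w<np.array([560,380,158])),-1);q=w[m];print(len(q),cv2.minAreaRect(q[:,:2].astype(np.float32)))
E
```

```text
pos [504.7 337.4 216.9] yaw 100.33 tiltz [-0.003 -0.003 -1.   ] F [ 0.4 -0.6  0.7] w 85.7 g 0.0 t 18.05 q [ 0.86  0.37 -0.06 -0.   -1.15 -2.25]
 rot z units 0.004  then shift units [-0.038  0.039  3.876]
172 ((504.308349609375, 341.068359375), (46.51231002807617, 46.041053771972656), 33.557525634765625)
```

View pics/side3.png

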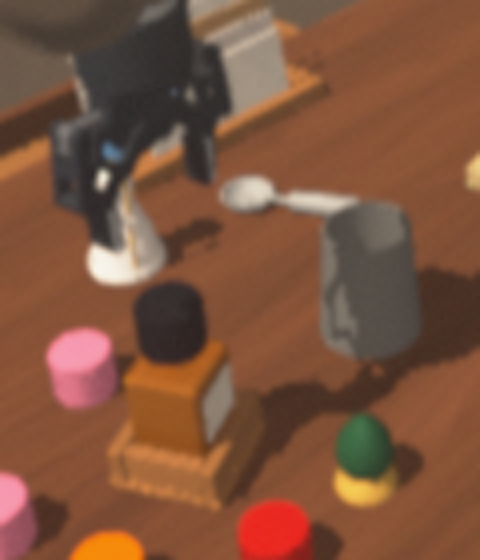

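The side crop shows the open fingers at (100,200) and (200,130), straddling the black cap at (170,320) from above. The surroundings are clear.

Call:
{"api": "apply_moves", "payload": {
  "delta_rot": [
    [0, 0, 0],
    [0, 0, 0],
    [0, 0, 0],
    [0, 0, 0],
    [0, 0, 0],
    [0, 0, 0],
    [0, 0, 0],
    [0, 0, 0],
    [0, 0, 0],
    [0, 0, 0],
    [0, 0, 0],
    [0, 0, 0],
    [0, 0, 0],
    [0, 0, 0],
    [0, 0, 0],
    [0, 0, 0]
  ],
  "xyz": [
    [-0.02, 0.05, 0.6],
    [0, 0, 0.7],
    [0, 0, 0.7],
    [0, 0, 0.7],
    [0, 0, 0.6],
    [0, 0, 0.5],
    [0, 0, 0.24],
    [0, 0, 0],
    [0, 0, 0],
    [0, 0, 0],
    [0, 0, 0],
    [0, 0, 0],
    [0, 0, 0],
    [0, 0, 0],
    [0, 0, 0],
    [0, 0, 0]
  ],
  "hand": [-1, -1, -1, -1, -1, -1, -1, -1, -1, 1, 1, 1, 1, 1, 1, 1]
}}

```text
clock: 19.43
position: [506.2, 339.4, 119.0]
ee_rot: [-0.09, 0.996, -0.0, 0.0]
contact_force: [-0.9, -2.5, 6.2]
gripper_width: 47.4
grasp_force: 61.0
```

```bash
python3 -c "
from h import *
plan(505.5,338.5,108,100.3)"
```

```text
pos [506.2 339.4 119. ] yaw 100.33 tiltz [ 0.001  0.    -1.   ] F [-0.9 -2.5  6.2] w 47.4 g 61.0 t 19.43 q [ 0.86  0.46 -0.18  0.   -0.93 -2.25]
 rot z units 0.005  then shift units [ 0.034 -0.031  0.44 ]
```

Call:
{"api": "apply_moves", "payload": {
  "delta_rot": [
    [0, 0, 0],
    [0, 0, 0],
    [0, 0, 0],
    [0, 0, 0],
    [0, 0, 0]
  ],
  "xyz": [
    [0, 0, 0.08],
    [0, 0, 0.08],
    [0, 0, 0.04],
    [0, 0, 0],
    [0, 0, 0]
  ],
  "hand": [1, 1, 1, 1, 1]
}}

```text
clock: 19.85
position: [506.2, 339.4, 114.5]
ee_rot: [-0.09, 0.996, 0.0, 0.001]
contact_force: [-1.9, -2.6, 7.3]
gripper_width: 47.7
grasp_force: 61.2
```

Call:
{"api": "apply_moves", "payload": {
  "delta_rot": [
    [0, 0, 0],
    [0, 0, 0],
    [0, 0, 0],
    [0, 0, 0]
  ],
  "xyz": [
    [0, 0, 0.06],
    [0, 0, 0.06],
    [0, 0, 0],
    [0, 0, 0]
  ],
  "hand": [1, 1, 1, 1]
}}

```text
clock: 20.18
position: [506.2, 339.4, 111.9]
ee_rot: [-0.09, 0.996, -0.0, 0.001]
contact_force: [-2.0, -2.9, 8.8]
gripper_width: 47.6
grasp_force: 61.4
```

```bash
python3 - <<'E'
from h import *
for i in range(6):
    eyes.get_image("top"); s=arm.read_state(); print(np.round(s["contact_force"],1),np.round(s["position"],1),np.round(s["wrist_torque"],2))
E
```

```text
[-2.  -2.6 10.3] [506.3 339.4 111.9] [-0.87  0.59 -0.  ]
[-1.7 -2.8  9.7] [506.3 339.4 111.9] [-0.91  0.61 -0.02]
[-1.8 -2.9  9.5] [506.2 339.4 111.9] [-0.85  0.56  0.02]
[-1.6 -2.2  9.1] [506.2 339.4 111.9] [-0.9   0.63 -0.06]
[-2.3 -3.1  9. ] [506.3 339.4 111.9] [-0.88  0.58  0.04]
[-2.2 -3.4 10.1] [506.2 339.4 111.9] [-0.82  0.61  0.01]
```

Call:
{"api": "apply_moves", "payload": {
  "delta_rot": [
    [0, 0, 0],
    [0, 0, 0],
    [0, 0, -0.4],
    [0, 0, -0.4],
    [0, 0, -0.4],
    [0, 0, -0.4],
    [0, 0, -0.4],
    [0, 0, 0],
    [0, 0, 0]
  ],
  "xyz": [
    [0, 0, 0.035],
    [0, 0, 0],
    [0, 0, 0],
    [0, 0, 0],
    [0, 0, 0],
    [0, 0, 0],
    [0, 0, 0],
    [0, 0, 0],
    [0, 0, 0]
  ],
  "hand": [1, 1, 1, 1, 1, 1, 1, 1, 1]
}}

```text
clock: 21.23
position: [506.4, 339.3, 111.4]
ee_rot: [-0.194, 0.981, -0.0, 0.001]
contact_force: [-2.5, -3.0, 11.0]
gripper_width: 47.7
grasp_force: 61.5
```

```bash
python3 - <<'E'
from h import *
for i in range(4):
    eyes.get_image("top"); s=arm.read_state(); print(np.round(s["contact_force"],1),np.round(s["position"],1),np.round(s["wrist_torque"],2))
plan(506,339,111,166)
E
```

```text
[-2.9 -4.2 11. ] [506.4 339.3 111.3] [-1.06  0.61  0.04]
[-2.  -3.4 10.1] [506.4 339.3 111.3] [-1.13  0.59 -0.02]
[-1.9 -4.4 11.2] [506.4 339.3 111.4] [-1.01  0.56 -0.01]
[-2.9 -3.6 10.8] [506.4 339.3 111.3] [-1.07  0.54 -0.01]
pos [506.4 339.3 111.3] yaw 112.36 tiltz [ 0.002 -0.    -1.   ] F [-2.9 -3.6 10.8] w 47.6 g 61.5 t 21.43 q [ 0.86  0.46 -0.19  0.   -0.92 -2.04]
 rot z units -8.94  then shift units [0.015 0.012 0.014]
```

The wrist torque stays near zero, so the cap is turning with the gripper. I'll finish the twist.

Call:
{"api": "apply_moves", "payload": {
  "delta_rot": [
    [0, 0, -0.5],
    [0, 0, -0.5],
    [0, 0, -0.5],
    [0, 0, -0.5],
    [0, 0, -0.5],
    [0, 0, -0.5],
    [0, 0, -0.5],
    [0, 0, -0.5],
    [0, 0, -0.5],
    [0, 0, -0.5],
    [0, 0, -0.5],
    [0, 0, -0.5],
    [0, 0, -0.5],
    [0, 0, -0.5],
    [0, 0, -0.5],
    [0, 0, -0.5],
    [0, 0, -0.5],
    [0, 0, -0.5],
    [0, 0, 0],
    [0, 0, 0]
  ],
  "xyz": [
    [0, 0, 0],
    [0, 0, 0],
    [0, 0, 0],
    [0, 0, 0],
    [0, 0, 0],
    [0, 0, 0],
    [0, 0, 0],
    [0, 0, 0],
    [0, 0, 0],
    [0, 0, 0],
    [0, 0, 0],
    [0, 0, 0],
    [0, 0, 0],
    [0, 0, 0],
    [0, 0, 0],
    [0, 0, 0],
    [0, 0, 0],
    [0, 0, 0],
    [0, 0, 0],
    [0, 0, 0]
  ],
  "hand": [1, 1, 1, 1, 1, 1, 1, 1, 1, 1, 1, 1, 1, 1, 1, 1, 1, 1, 1, 1]
}}

```text
clock: 23.1
position: [506.5, 338.9, 111.3]
ee_rot: [-0.618, 0.786, -0.001, 0.0]
contact_force: [-0.3, -4.7, 11.0]
gripper_width: 47.4
grasp_force: 61.6
```

```bash
python3 - <<'E'
from h import *
s=arm.read_state(); print(np.round(s["wrist_torque"],2))
plan(506,339,180,166.3)
E
```

```text
[-1.38  0.32  0.02]
pos [506.5 338.9 111.3] yaw 166.36 tiltz [ 0.002 -0.001 -1.   ] F [-0.3 -4.7 11. ] w 47.4 g 61.6 t 23.1 q [ 0.86  0.46 -0.19  0.   -0.92 -1.1 ]
 rot z units 0.01  then shift units [-1.000e-03  2.100e-02 -2.746e+00]
```

Lift slowly first and check for a tug.

Call:
{"api": "apply_moves", "payload": {
  "delta_rot": [
    [0, 0, 0],
    [0, 0, 0],
    [0, 0, 0],
    [0, 0, 0],
    [0, 0, 0],
    [0, 0, 0]
  ],
  "xyz": [
    [0, 0, -0.12],
    [0, 0, -0.12],
    [0, 0, -0.12],
    [0, 0, -0.12],
    [0, 0, 0],
    [0, 0, 0]
  ],
  "hand": [1, 1, 1, 1, 1, 1]
}}

```text
clock: 23.6
position: [506.2, 338.7, 121.1]
ee_rot: [-0.618, 0.786, -0.0, -0.0]
contact_force: [2.2, -5.2, 2.8]
gripper_width: 48.1
grasp_force: 62.3
```

Call:
{"api": "apply_moves", "payload": {
  "delta_rot": [
    [0, 0, 0],
    [0, 0, 0],
    [0, 0, 0],
    [0, 0, 0],
    [0, 0, 0],
    [0, 0, 0],
    [0, 0, 0],
    [0, 0, 0],
    [0, 0, 0],
    [0, 0, 0],
    [0, 0, 0],
    [0, 0, 0]
  ],
  "xyz": [
    [0, 0, -0.2],
    [0, 0, -0.2],
    [0, 0, -0.3],
    [0, 0, -0.4],
    [0, 0, -0.4],
    [0, 0, -0.4],
    [0, 0, -0.3],
    [0, 0, -0.1],
    [0, 0, 0],
    [0, 0, 0],
    [0, 0, 0],
    [0, 0, 0]
  ],
  "hand": [1, 1, 1, 1, 1, 1, 1, 1, 1, 1, 1, 1]
}}

```text
clock: 24.6
position: [505.6, 339.2, 178.0]
ee_rot: [-0.618, 0.786, -0.0, -0.001]
contact_force: [0.9, 0.2, -0.4]
gripper_width: 47.4
grasp_force: 62.4
```

```bash
python3 - <<'E'
from h import *
p=eyes.get_image("side"); save(p,"side4.png",(150,130,310,290),3.5)
plan(506,339,179,166.3)
E
```

```text
pos [505.6 339.3 178. ] yaw 166.31 tiltz [-0.001 -0.001 -1.   ] F [-0.4  0.2 -0.6] w 47.1 g 62.4 t 24.65 q [ 0.86  0.4  -0.11 -0.   -1.06 -1.1 ]
 rot z units 0.001  then shift units [ 0.007 -0.017 -0.038]
```

View pics/side4.png

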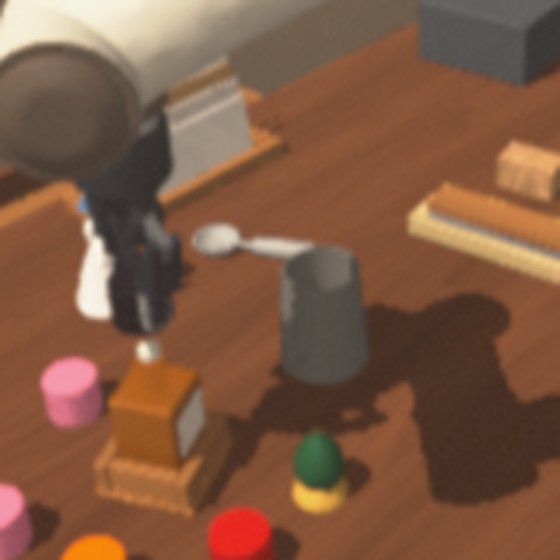

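The crop shows the cap held at (143,305), lifted off the bare neck disc at (148,350). The block is flat at (530,170), and the curios have not moved.

```bash
python3 -c "
from h import *
print(arm.job_done())"
```

```text
the job is handed in; nothing more can be done
None
```

The job is handed in and no verdict came back: I swept the strip at about 4–8 N from the brass stop to the plain end, left the block flat and released on the cabinet top, and twisted the cap free, ending with it held level about 6 cm above its seat.

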